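# Unhook the wax scraper and stand it in the bench block

## Task

Take the steel scraper off its barbed hook: raise it, tip its top back and work it out over the barb by feel, without forcing the springy hook or its stand. Then stand it upright in the slot of the dark wooden block, gently and fully home, and let go. Leave the other things on the bench where they are.

Things in the scene. Friction and masses are not known exactly. Their poses are not given: they have to be found in the camera images.
- scraper_grip (a point): Centre of the scraper's wooden grip (16 thick, 56 wide, 45 high), where it is held. Below it is a steel blade 4 thick, 70 wide, 85 high; the blade's bottom edge is 107.5 below this point. About 0.2 kg. Axes: x through the thickness (along the hook as it hangs, away from the post), y along the width, z from blade to grip
- scraper_eye (a point): Centre of the square eye, 16 x 16, cut right through the blade; 49.5 below the grip's centre, 58 above the bottom edge. The scraper hangs with the top of this eye on the hook's bar. Same axes
- scraper_edge (a point): Middle of the blade's bottom edge. Same axes
- scraper: The scraper as a whole; origin at the middle of the blade's bottom edge, same axes
- stand: Fixed wooden hook stand: base 130 x 90 x 12, post 18 x 22 and 160 high with its face at x = -41. Origin on the table; base from x = -60 to 70; x points from the post along the hook, z up. The springy hook gives about 1 mm for every 15 N up or down at its end. More than 12 N on hook or stand, from scraper or hand, is forcing it
- hook_bend (a point): Where the hook's bend would be if the hook were pushed fully in (stand x 4, height 140, stand axes; fixed to the stand). The hook is drawn out along x from this by 6 to 46, not measured: find it by feel or by eye. Its round bar, 6 in diameter, runs level from the post to the bend, then slopes up at 35 degrees, straight for 22, to the tip
- hook_barb (a point): Where the hook's tip would be, likewise pushed fully in (stand axes; 18 ahead of and 13 above the bend). From the tip a barb, wire 4 thick, runs back 9 along the slope and 8 off it on its upper side. Slope and barb are 13 across, square to the slope. Upright, the blade cannot pass; square to the slope (top leaned 35 degrees to the post) the eye passes with about 1 to spare above and below
- block: Fixed dark wooden block, 70 (x) x 110 (y) x 50 high, with one straight slot in its top; origin at the centre of its underside, x across the slot, y along the slot, z up
- block_hole0 (a point): Centre of the slot's mouth, on top of the block (50 above the table). The slot is 7 wide (block x), 76 long (block y), 30 deep, with bevelled lips; the blade goes in either way round. Fully home, the blade's bottom edge is on the slot's floor, 20 above the table
- mug: Bystander: brown mug, 80 across, 85 high; origin under its centre
- jar: Bystander: lidded glass jar, 68 across, 70 high; origin under its centre
- file: Bystander: slim hand tool with a wooden handle, 170 long, lying between stand and block; origin under it
- bowl: Bystander: small bowl, 100 across, 40 high; origin under its centre
Things that resemble listed ones, but are neither listed nor needed, are in the scene too. What is shaped like the scraper but blue or yellow is not meant.

How it is judged:
By the outcome, as a careful person would: the job done as asked, in the order asked, and still so for the second after the job is handed in, with the robot touching nothing.
It also fails if it takes over 72 s, if anything falls off the work surface, if the arm or the gripper's body presses on something with over 40 N, if the wrist force passes 120 N, or if a joint passes its speed limit or range.

## Robot

A 6-joint arm with a two-finger parallel gripper is mounted at the origin on the work surface. World frame = base frame: x ahead of the robot, y to its left, z up, the work surface at z = 0. Lengths are in mm, angles in rad, forces in N, time in s.
With the tool pointing down it reaches from about 400 to 925 mm from the base axis. Payload 12.5 kg.
Tool frame: the origin (TCP) lies between the finger pads; the fingertips stand 11 mm ahead of it and the grasp point (between the pads) lies 8 mm behind it (env.tip_extent is the distance from the TCP to the fingertips, in mm); x points along the fingers, z is the direction in which the jaws open and shut, and the axes are right-handed (so a half turn about x gives the same grasp; the last joint's range is limited). The gripper opens to 95 mm and grips with 3 to 60 N. Pads are 20 mm wide; open, the fingers measure 119 mm over their backs; the gripper's body (75 mm by 180 mm) begins 59 mm behind the grasp point.
Start: joints at [-0.106, 0.491, 1.559, -0, 1.092, -0.106], TCP at [625.016, 0.021, 225.661] pointing down, gripper open.
Joint ranges: [-3.1, 3.1], [-0.84, 2.19], [0.05, 2.79], [-1.13, 4.28], [0.06, 2.93], [-2.69, 2.69]. Speed limits (rad/s): [2.22, 2.22, 2.79, 3.14, 3.14, 3.14].

## Interface

Orientations are given as [roll, pitch, yaw] about the fixed x, y, z axes, in that order (R = Rz(yaw) Ry(pitch) Rx(roll)).
In Python, from cell import status, imaging, env gives the robot as it stands. The module is installed in compiled form; this text tells all that it offers.
- The arm moves only by the tool apply_moves, never from a script. Its argument "increments" is a list of rows, each a list of 5 numbers: the closure, from 0 (fully open) to 1 (shut), then the shift along the tool's x, y, z in mm, then the turn about the tool's x in degrees. A call has 1 to 10 rows; each row shifts and turns the commanded pose from where the row before left it, along the tool's axes as they then stand; what a row does not reach is not made up. A row lasts 1/10 s, in which the tool goes at most 50 mm and 8.59 degrees, less where a joint would pass 70% of its speed; a pose out of reach is approached as far as the arm can. A call with a gripper value outside its range is refused whole. The fingers move at their own pace and stop on an object; the grip force is fixed at half the most. Time passes only in rows, so rows that do not move let the fingers close. It gives the time, the measured TCP pose, the force and the opening at its end, in the units of the state.
- status.state(): the state, without advancing time (a new reading comes with each control period).
- imaging.read_camera(name): name is "scene" or "side" or "wrist"; returns a dict with "pixels" (480x640x3 uint8, red, green, blue), "fovy" (degrees; the focal length in pixels is half the picture's height over the tangent of half this angle, whatever the lens; pixels are square), "cx", "cy" (the principal point, pixels), "distortion" ([k1, k2, p1, p2, k3] as OpenCV has them; the pictures are not rectified), "R" (3x3) and "t" (3): a world point X has camera coordinates R X + t. Camera axes: x right, y down, z forward; pixel columns grow to the right and rows downward; lengths in mm; the calibration is good to about 2 mm. A picture is of the moment at which its call begins. There is no depth.
- env.job_done(): hands the job in, once; it reports no verdict.
The state is a dict: "t": time; "joints": joint angles; "qvel": joint speeds; "tau": joint torques, N m; "eef_pos": TCP position; "tcp_rot": TCP orientation; "ft_force": force on the tool from outside, world axes, zero at the start; "moment": the same for the moment, N m; "opening": opening from 0.0 (shut) to 1.0 (fully open).
Only numpy, scipy, OpenCV 4.12 (cv2) and the standard library are available. Lean on these libraries where they do the work, as an engineer would, in place of code of your own. Each camera call takes 0.05 s, during which the arm holds its last target. There are 200 camera calls.

## Working session

There is one attempt and no reset: what is moved stays moved. The work goes in short steps, Python scripts to look and compute and a tool call to move; the robot and the scene stay as the last step left them, time stands still between calls to the robot, and variables do not carry over. Pictures are saved under pics/ and viewed, about 8 in all and at most 12, crops included, and the job is handed in when it is done.

Besides the shell and the picture viewer there is one more tool, called after ">>>" in YAML: its name, and indented under it one key for each argument. apply_moves: Moves the arm, as the interface text tells. Its arguments: {"type":"object","properties":{"increments":{"type":"array"}},"required":["increments"]}

```bash
mkdir -p pics
python3 - <<'E'
from cell import status, imaging, env
import cv2,pickle
s=status.state();print({k:s[k] for k in s})
d={}
for n in("scene","side"):
    c=imaging.read_camera(n);d[n]=c
    print(n,c["fovy"],c["cx"],c["cy"],c["distortion"],c["R"],c["t"])
    cv2.imwrite(f"pics/{n}0.png",c["pixels"][:,:,::-1])
pickle.dump(d,open("cams.pkl","wb"))
E
```

```text
{'t': 0.0, 'joints': array([-1.05600091e-01,  4.91599197e-01,  1.55947105e+00, -1.07993212e-05,
        1.09170008e+00, -1.05575425e-01]), 'qvel': array([-9.55591053e-05, -3.73349482e-04, -1.60449853e-04, -1.70678930e-03,
        6.97347215e-05, -5.91986483e-04]), 'tau': array([-9.52334158e-04, -6.12640929e+01, -2.58175153e+01,  6.92750537e-02,
        4.83079045e-02, -1.38641695e-05]), 'eef_pos': array([6.24758495e+02, 4.57505105e-02, 2.25029679e+02]), 'tcp_rot': array([3.04414966, 1.56961861, 3.04412998]), 'ft_force': array([ 0.4283709 , -1.32614492,  0.13770846]), 'moment': array([-0.02614803, -0.00901391, -0.00359328]), 'opening': 0.9992838358951152}
scene 45.965088203689135 323.71250089114045 242.32130975807019 [0.0290302 0.        0.        0.        0.       ] [[-0.16710116  0.98587152 -0.01159931]
 [ 0.86427632  0.14080961 -0.48290692]
 [-0.47445089 -0.09071931 -0.87559486]] [  42.14025579 -478.43485514 1491.22363394]
side 56.36818184905065 320.15191435912254 239.7800776999244 [-0.02672792  0.          0.          0.          0.        ] [[ 0.86822175 -0.49583855 -0.01830672]
 [-0.25922957 -0.42183783 -0.86882269]
 [ 0.42307331  0.7590764  -0.4947848 ]] [-478.40141369  287.15864286  760.03235713]
```

View pics/scene0.png

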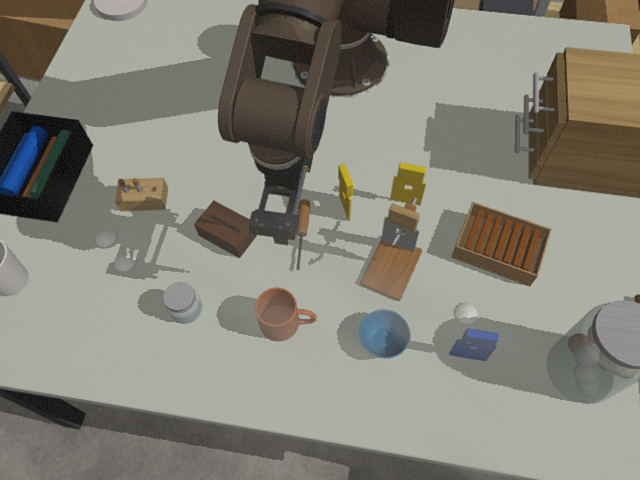

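View pics/side0.png

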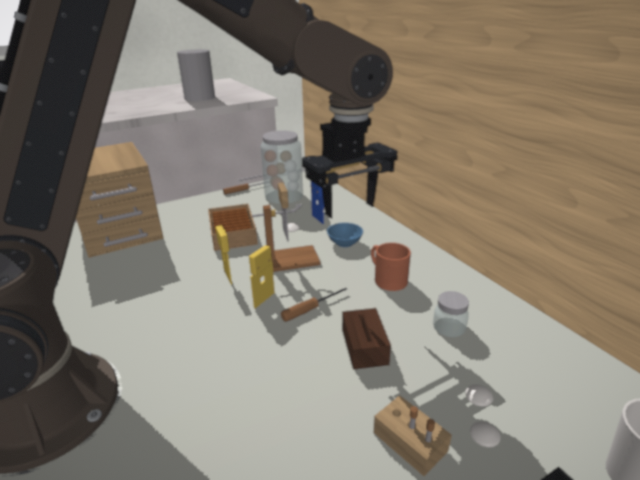

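Candidates for the scraper: the steel-bladed one with a wooden grip at scene (402,222), side (283,205). The look-alikes are yellow at (346,190) and (409,182), and blue at (474,345). I choose the steel one hanging on the stand at (392,268). The slot block is the dark one at scene (226,228); the light block with pegs at (142,193) isn't it.

```bash
cat > h.py <<'E'
import numpy as np,cv2
def KD(c):
    f=240/np.tan(np.radians(c["fovy"])/2)
    return np.array([[f,0,c["cx"]],[0,f,c["cy"]],[0,0,1.]]),np.array(c["distortion"],float)
def ray(c,uv):
    K,D=KD(c);p=cv2.undistortPoints(np.array([[uv]],float),K,D)[0,0]
    R=np.array(c["R"]);d=R.T@np.array([p[0],p[1],1.]);o=-R.T@np.array(c["t"]);return o,d/np.linalg.norm(d)
def plane(c,uv,z):
    o,d=ray(c,uv);return o+d*(z-o[2])/d[2]
def tri(c1,u1,c2,u2):
    (o1,d1),(o2,d2)=ray(c1,u1),ray(c2,u2)
    s=np.linalg.lstsq(np.c_[d1,-d2],o2-o1,rcond=None)[0];a=o1+s[0]*d1;b=o2+s[1]*d2
    return (a+b)/2,np.linalg.norm(a-b)
def proj(c,X):
    K,D=KD(c);return cv2.projectPoints(np.array(X,float).reshape(-1,1,3),cv2.Rodrigues(np.array(c["R"]))[0],np.array(c["t"],float),K,D)[0][:,0]
E
python3 - <<'E'
import pickle,cv2,numpy as np
d=pickle.load(open("cams.pkl","rb"))
def cr(n,x,y,w,h,W,H): return cv2.resize(d[n]["pixels"][y:y+h,x:x+w,::-1],(W,H),interpolation=cv2.INTER_CUBIC)
o=np.zeros((600,800,3),np.uint8)
o[:360,:400]=cr("scene",350,195,80,72,400,360) #5x
o[:360,400:]=cr("scene",180,190,80,72,400,360) #5x
o[360:]=0
o[360:600,:400]=cr("scene",350,240,100,60,400,240) #4x
o[360:,400:]=cr("side",335,300,80,48*1,400,240)
cv2.imwrite("pics/crop1.png",o)
cv2.imwrite("pics/crop2.png",cr("side",230,165,120,120,600,600))
E
```

```text
(no output)
```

View pics/crop1.png

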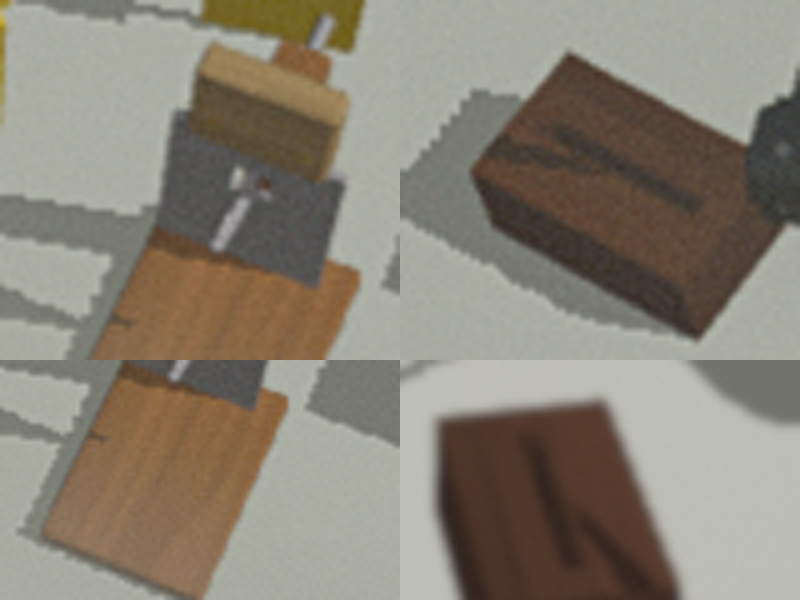

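View pics/crop2.png

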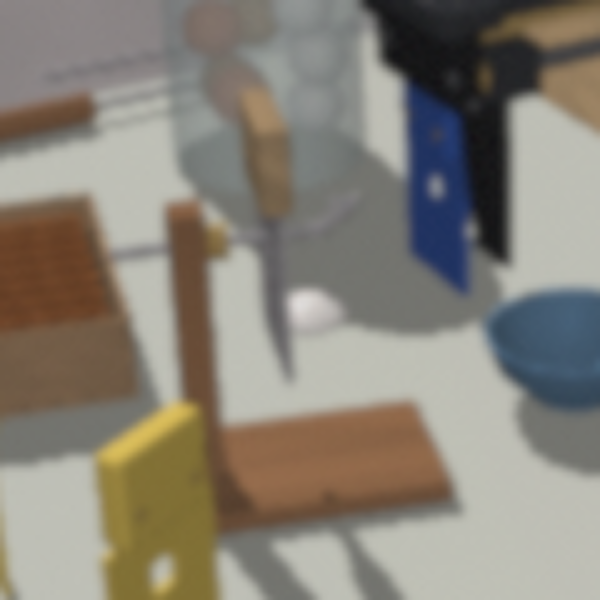

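Run:
```python
import pickle,numpy as np
from h import *
np.set_printoptions(precision=1,suppress=True)
d=pickle.load(open("cams.pkl","rb"));S,T=d["scene"],d["side"]
P=lambda n,c,uv,z:print(n,plane(c,uv,z))
a=plane(S,(360.5,283.75),12);b=plane(S,(400.75,299.5),12);c=plane(S,(421.7,250),12)
print("base",a,b,c,np.linalg.norm(a-b),np.linalg.norm(b-c),"yaw",np.degrees(np.arctan2(*(b-a)[1::-1])),np.degrees(np.arctan2(*(b-c)[1::-1])))
ex=np.array([0,0,1.]);ey=(b-a)/np.linalg.norm(b-a);ex=np.cross(ey,ex)
org=(a+b)/2-70*ex;print("stand org",org,"ex",ex)
for uv,nm in(((392.6,204),'tlb'),((420,214),'trb'),((390,209.4),'tlf'),((417,219),'trf')): P("grip top "+nm,S,uv,207)
print("tip",tri(S,(393.8,244.3),T,(301.6,203.4)))
print("grip nearest top side",tri(S,(391.3,206.7),T,(230+42/5*6/6+247/5*0,0)) if 0 else "")
for uv in((213.6,200.4),(194.4,224.4),(237,248)): P("block",S,uv,50)
a=plane(S,(210.6,216),50);b=plane(S,(239.4,231.4),50);print("slot",a,b,(a+b)/2,np.linalg.norm(a-b),np.degrees(np.arctan2(*(b-a)[1::-1])))
a=plane(T,(360,315),50);b=plane(T,(369,341),50);print("slot side",a,b,(a+b)/2,np.linalg.norm(a-b),np.degrees(np.arctan2(*(b-a)[1::-1])))
g=(plane(S,(404.8,211.6),207));print("grip c",g)
o=org-g;print("grip in stand",(g-org)@ex,(g-org)@ey)
t=tri(S,(393.8,244.3),T,(301.6,203.4))[0];print("tip in stand",(t-org)@ex,(t-org)@ey)
# R of tool
from scipy.spatial.transform import Rotation as Ro
print(Ro.from_euler('xyz',[3.04414966,1.56961861,3.04412998]).as_matrix())
```

```text
base [635.9 142.1  12. ] [657.4 227.2  12. ] [536.9 259.4  12. ] 87.86002019958379 124.72488512594852 yaw 75.83948194581423 -14.94697576512397
stand org [578.8 201.8  12. ] ex [ 1.  -0.2  0. ]
grip top tlb [559.2 181.4 207. ]
grip top trb [572.6 232.1 207. ]
grip top tlf [571.4 178.  207. ]
grip top trf [583.9 227.8 207. ]
tip (array([613.1, 194.3, 155.3]), np.float64(0.36333758436528635))
grip nearest top side 
block [ 508.9 -197.2   50. ]
block [ 573.9 -221.5   50. ]
block [ 614.5 -119.2   50. ]
slot [ 548.2 -193.2   50. ] [ 575.2 -123.7   50. ] [ 561.7 -158.5   50. ] 74.53568709109915 68.77543464951776
slot side [ 571.3 -124.9   50. ] [ 543.6 -194.9   50. ] [ 557.4 -159.9   50. ] 75.31265387109316 -111.54096069163364
grip c [571.8 204.8 207. ]
grip in stand -7.451396328062025 1.2246158202232387
tip in stand 35.0800836182234 1.160702806322612
[[-0.  0.  1.]
 [ 0.  1. -0.]
 [-1.  0. -0.]]
```

Crops: the grip's top face is at scene (405,212), the hook tip at scene (394,244) and side (302,203). The scraper hangs on the level bar about 24 mm short of the bend, on a stand with yaw of about -14.5°. The slot runs from scene (211,216) to (239,231), with its centre near (560,-159) and yaw about 68.6°. That makes 4 pictures viewed.

>>> apply_moves:
  increments:
    - [0,-35,0,0,0]
    - [0,0,41,-10.6,-7.6]
    - [0,0,0,0,7.6]
    - [0,0,41,-10.6,0]
    - [0,0,41,-10.6,0]
    - [0,0,41,-10.6,0]
    - [0,0,41,-10.6,0]
    - [0,0,0,0,0]

```text
t: 0.9
eef_pos: [570.5, 209.0, 260.4]
tcp_rot: [2.442, 1.57, 2.446]
ft_force: [-0.2, -0.4, 0.1]
opening: 1.0
```

>>> apply_moves:
  increments:
    - [0,0,0,0,-8.4]
    - [0,0,0,0,-8.4]
    - [0,0,0,0,-8.4]
    - [0,0,0,0,-8.4]
    - [0,0,0,0,-8.4]
    - [0,0,0,0,-8.4]
    - [0,0,0,0,-8.4]
    - [0,0,0,0,-8.4]
    - [0,0,0,0,-8.0]
    - [0,0,0,0,0]

```text
t: 1.9
eef_pos: [572.1, 204.5, 260.4]
tcp_rot: [2.395, 1.57, -2.573]
ft_force: [-0.0, -0.3, -0.8]
opening: 0.998
```

Run:
```python
from cell import status, imaging
import cv2,pickle,numpy as np
from scipy.spatial.transform import Rotation as Ro
s=status.state();print(s["t"],s["eef_pos"],s["ft_force"],s["opening"]);print(Ro.from_euler('xyz',s["tcp_rot"]).as_matrix().round(3))
c=imaging.read_camera("wrist");pickle.dump(c,open("w1.pkl","wb"));cv2.imwrite("pics/w1.png",c["pixels"][:,:,::-1])
```

```text
1.9 [572.06534492 204.52700387 260.38021272] [-0.00376377 -0.34966012 -0.79983115] 0.9978582238969205
[[-0.    -0.967  0.254]
 [-0.     0.254  0.967]
 [-1.     0.    -0.   ]]
```

View pics/w1.png

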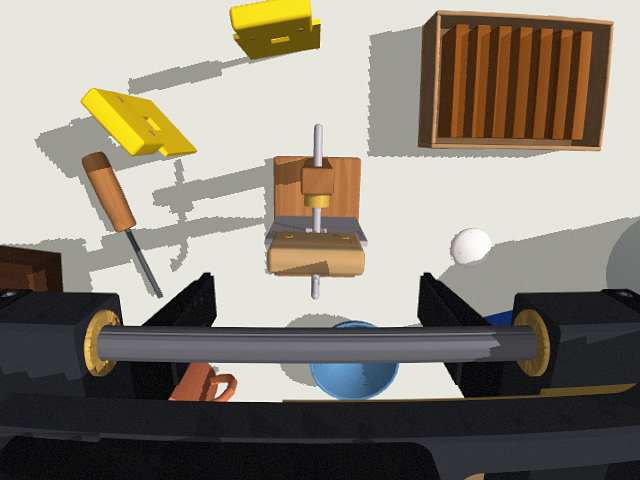

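Wrist view: grip at about (316,255), centred between the fingers (207 to 427) and square to them. I check its fore-aft position by projecting the model corners.

Run:
```python
import pickle,numpy as np,cv2
from h import *
c=pickle.load(open("w1.pkl","rb"))
ex=np.array([.967,-.254,0]);ey=np.array([.254,.967,0]);g=np.array([571.8,204.8,0])
for z in(207,162):
  print(z,proj(c,[g+ex*i*8+ey*j*28+[0,0,z] for i in(-1,1) for j in(-1,1)]).round())
p=c["pixels"]; print([tuple(p[r,300]) for r in range(212,284,3)])
```

```text
207 [[269. 254.]
 [369. 254.]
 [270. 280.]
 [368. 280.]]
162 [[277. 235.]
 [360. 235.]
 [278. 257.]
 [360. 257.]]
[(np.uint8(190), np.uint8(124), np.uint8(73)), (np.uint8(176), np.uint8(117), np.uint8(75)), (np.uint8(103), np.uint8(98), np.uint8(101)), (np.uint8(102), np.uint8(98), np.uint8(100)), (np.uint8(102), np.uint8(97), np.uint8(102)), (np.uint8(95), np.uint8(89), np.uint8(95)), (np.uint8(100), np.uint8(95), np.uint8(100)), (np.uint8(105), np.uint8(80), np.uint8(55)), (np.uint8(108), np.uint8(82), np.uint8(57)), (np.uint8(105), np.uint8(84), np.uint8(54)), (np.uint8(125), np.uint8(101), np.uint8(68)), (np.uint8(121), np.uint8(95), np.uint8(68)), (np.uint8(135), np.uint8(107), np.uint8(76)), (np.uint8(202), np.uint8(162), np.uint8(108)), (np.uint8(213), np.uint8(165), np.uint8(114)), (np.uint8(215), np.uint8(171), np.uint8(119)), (np.uint8(213), np.uint8(167), np.uint8(116)), (np.uint8(209), np.uint8(164), np.uint8(113)), (np.uint8(181), np.uint8(142), np.uint8(98)), (np.uint8(129), np.uint8(102), np.uint8(69)), (np.uint8(122), np.uint8(95), np.uint8(68)), (np.uint8(169), np.uint8(114), np.uint8(70)), (np.uint8(232), np.uint8(231), np.uint8(223)), (np.uint8(230), np.uint8(230), np.uint8(222))]
```

>>> apply_moves:
  increments:
    - [0,20,1.5,-1,0]
    - [0,20,0,0,0]
    - [0,20,0,0,0]
    - [0.1,15,0,0,0]
    - [0.2,5,0,0,0]
    - [0.3,0,0,0,0]
    - [0.35,0,0,0,0]
    - [0.35,0,0,0,0]
    - [0.35,0,0,0,0]
    - [0.35,0,0,0,0]

```text
t: 2.95
eef_pos: [570.4, 204.5, 181.1]
tcp_rot: [-1.143, 1.57, 0.17]
ft_force: [0.9, 0.5, -0.8]
opening: 0.653
```

>>> apply_moves:
  increments:
    - [0.38,0,0,0,0]
    - [0.4,0,0,0,0]
    - [0.4,0,0,0,0]
    - [0.41,0,0,0,0]
    - [0.41,0,0,0,0]
    - [0.41,0,0,0,0]

```text
t: 3.55
eef_pos: [570.3, 204.4, 180.6]
tcp_rot: [2.782, 1.571, -2.188]
ft_force: [0.6, -0.5, -0.4]
opening: 0.586
```

>>> apply_moves:
  increments:
    - [0.42,0,0,0,0]
    - [0.42,0,0,0,0]
    - [0.42,0,0,0,0]

```text
t: 3.85
eef_pos: [570.3, 204.4, 180.6]
tcp_rot: [-1.624, 1.571, -0.312]
ft_force: [-0.7, -0.5, 0.1]
opening: 0.591
```

>>> apply_moves:
  increments:
    - [0.45,0,0,0,0]
    - [0.45,0,0,0,0]
    - [0.45,0,0,0,0]

```text
t: 4.15
eef_pos: [570.3, 204.4, 180.6]
tcp_rot: [-1.378, 1.571, -0.065]
ft_force: [-0.3, 0.1, -0.2]
opening: 0.59
```

>>> apply_moves:
  increments:
    - [0.45,-1,0,0,0]
    - [0.45,-1,0,0,0]
    - [0.45,-1,0,0,0]
    - [0.45,-1,0,0,0]
    - [0.45,-1,0,0,0]
    - [0.45,0,0,0,0]
    - [0.45,0,0,0,0]

```text
t: 4.85
eef_pos: [570.3, 204.5, 185.7]
tcp_rot: [-1.178, 1.571, 0.134]
ft_force: [-0.3, -0.7, -2.5]
opening: 0.585
```

```bash
cat > st.py <<'E'
import sys
from cell import status, imaging
import cv2,pickle,numpy as np
np.set_printoptions(precision=2,suppress=True)
s=status.state();ex=np.array([.967,-.254,0]);ey=np.array([.254,.967,0]);o=np.array([578.8,201.8,0])
p=s["eef_pos"]-o;f=s["ft_force"]
print("t",s["t"],"stand",p@ex,p@ey,p[2],"F",f@ex,f@ey,f[2],"M",s["moment"]@ex,s["moment"]@ey,s["moment"][2],"op",s["opening"])
if len(sys.argv)>1:
    n=sys.argv[1];c=imaging.read_camera("side");d=imaging.read_camera("scene");pickle.dump((c,d),open(n+".pkl","wb"))
    o=np.zeros((480,800,3),np.uint8)
    o[:,:480]=cv2.resize(c["pixels"][160:256,235:331,::-1],(480,480),interpolation=cv2.INTER_CUBIC)
    o[:320,480:]=cv2.resize(d["pixels"][195:275,365:445,::-1],(320,320),interpolation=cv2.INTER_CUBIC)
    cv2.imwrite(f"pics/{n}.png",o)
E
python3 st.py
```

```text
t 4.85 stand -8.893131003055824 0.4120400474739454 185.68110703260942 F -0.136101133016636 -0.8000362201108673 -2.4791878234903284 M 0.14675919605938423 -0.010651081239969162 0.019415969570755875 op 0.5846465123438342
```

>>> apply_moves:
  increments:
    - [0.43,0,5,0,0]
    - [0.43,0,5,0,0]
    - [0.43,0,4,0,0]
    - [0.43,0,3,0,0]
    - [0.43,0,0,0,0]

```text
t: 5.35
eef_pos: [553.5, 208.9, 185.8]
tcp_rot: [-1.641, 1.571, -0.328]
ft_force: [-0.4, 0.4, -2.6]
opening: 0.589
```

```bash
python3 st.py a1
```

```text
t 5.35 stand -26.325482877724177 0.47536846729940496 185.76789360896194 F -0.5102160443212994 0.2745273499593228 -2.558731717055842 M 0.10418114867571486 -0.06386314342509726 -0.012062721814666553 op 0.5890330362898651
```

View pics/a1.png

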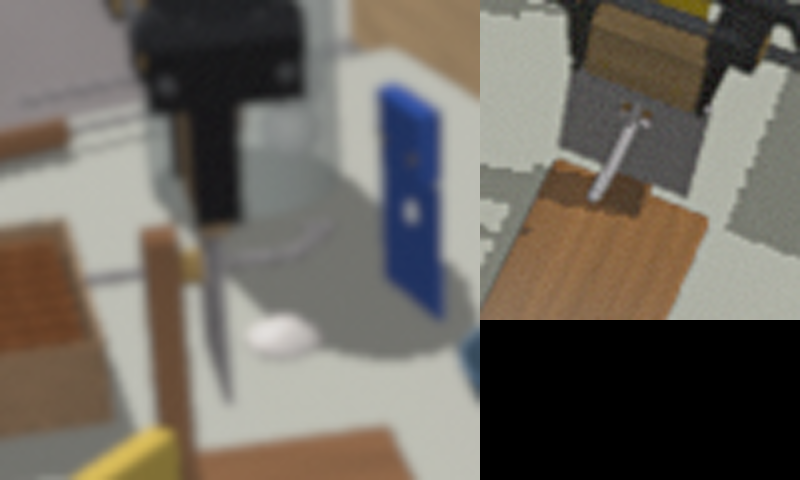

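The blade (crop x≈208) is just in front of the collar on the post (x≈200), and the grip sits in the jaws. I creep back.

>>> apply_moves:
  increments:
    - [0.43,0,1,0,0]
    - [0.43,0,1,0,0]
    - [0.43,0,1,0,0]
    - [0.43,0,0,0,0]

```text
t: 5.85
eef_pos: [550.9, 209.5, 185.6]
tcp_rot: [-1.882, 1.571, -0.569]
ft_force: [0.5, 0.2, -3.4]
opening: 0.586
```

>>> apply_moves:
  increments:
    - [0.43,0,1,0,0]
    - [0.43,0,1,0,0]
    - [0.43,0,0,0,0]

```text
t: 6.15
eef_pos: [550.2, 209.7, 185.8]
tcp_rot: [-1.427, 1.568, -0.114]
ft_force: [6.4, -2.1, -5.7]
opening: 0.588
```

```bash
python3 st.py
```

```text
t 6.15 stand -29.696399855806295 0.4095620759919125 185.78159991981002 F 6.694343941755727 -0.4505440355546879 -5.7444277006738025 M -0.12468988663058994 -1.5831596242671435 -0.02988388230462318 op 0.5882555029474098
```

>>> apply_moves:
  increments:
    - [0.41,0,0,0,0]
    - [0.41,0,0,0,0]
    - [0.41,0,0,0,0]

```text
t: 6.45
eef_pos: [548.9, 210.2, 185.8]
tcp_rot: [0.8, 1.571, 2.112]
ft_force: [-0.5, -0.2, -0.3]
opening: 0.589
```

>>> apply_moves:
  increments:
    - [0.407,0,0,0,0]
    - [0.407,0,0,0,0]
    - [0.407,0,0,0,0]

```text
t: 6.75
eef_pos: [549.0, 210.1, 185.7]
tcp_rot: [-0.455, 1.571, 0.858]
ft_force: [0.1, 0.6, 0.4]
opening: 0.594
```

```bash
python3 st.py
```

```text
t 6.75 stand -30.962420808237127 0.47555622580812074 185.70879803376238 F -0.07527364266900272 0.5574000204524158 0.3527319300360011 M 0.08584226530041925 -0.05375743555938838 -0.017106600917825125 op 0.5936855719658437
```

>>> apply_moves:
  increments:
    - [0.416,0,0,0,0]
    - [0.416,0,0,0,0]
    - [0.416,-1,0,0,0]
    - [0.416,-1,0,0,0]
    - [0.416,-1,0,0,0]
    - [0.416,-1,0,0,0]
    - [0.416,0,0,0,0]

```text
t: 7.45
eef_pos: [549.1, 210.1, 189.8]
tcp_rot: [-1.231, 1.571, 0.082]
ft_force: [-0.1, 0.5, -2.7]
opening: 0.587
```

>>> apply_moves:
  increments:
    - [0.416,0,1,0,0]
    - [0.416,0,1,0,0]
    - [0.416,0,0,0,0]

```text
t: 7.75
eef_pos: [548.1, 210.3, 189.8]
tcp_rot: [-1.412, 1.568, -0.099]
ft_force: [6.0, -2.1, -4.3]
opening: 0.585
```

```bash
python3 st.py
```

```text
t 7.75 stand -31.849626906777367 0.4387447217432676 189.78115548626562 F 6.3813449321402045 -0.5381665578228769 -4.292796723245305 M -0.013065718116528013 -1.3698250230283637 -0.043213848914089956 op 0.5848033572594297
```

>>> apply_moves:
  increments:
    - [0.414,0,0.5,0,0]
    - [0.414,0,0,0,0]
    - [0.414,0,0,0,0]

```text
t: 8.05
eef_pos: [547.1, 210.5, 189.8]
tcp_rot: [-1.395, 1.57, -0.083]
ft_force: [5.0, -2.1, -3.1]
opening: 0.587
```

>>> apply_moves:
  increments:
    - [0.413,0,0.5,0,0]
    - [0.413,0,0,0,0]
    - [0.413,0,0,0,0]

```text
t: 8.35
eef_pos: [546.1, 210.8, 189.7]
tcp_rot: [-2.165, 1.571, -0.853]
ft_force: [3.2, -1.6, -0.7]
opening: 0.59
```

```bash
python3 st.py
```

```text
t 8.35 stand -33.96280178871731 0.4142604346580949 189.7420931451775 F 3.500091269863576 -0.7561151428771076 -0.6906778749071083 M -0.11849141821527368 -0.6825467630849897 -0.030588730931556656 op 0.5904468063457748
```

>>> apply_moves:
  increments:
    - [0.414,0,1,0,0]
    - [0.414,0.2,1,0,0]
    - [0.414,0.2,1,0,0]
    - [0.414,0.2,1,0,0]
    - [0.414,0,0,0,0]

```text
t: 8.85
eef_pos: [542.4, 211.9, 189.3]
tcp_rot: [-1.076, 1.57, 0.236]
ft_force: [4.4, -1.6, 0.7]
opening: 0.592
```

```bash
python3 st.py
```

```text
t 8.85 stand -37.814953749368094 0.5261247687726982 189.25601046287704 F 4.625901814630617 -0.4243652527891242 0.7126200717668013 M -0.05763840462501585 -1.0474940769667396 0.01822989314325666 op 0.5918553545651135
```

>>> apply_moves:
  increments:
    - [0.414,0,1,0,0]
    - [0.414,0,1,0,0]
    - [0.414,0,1,0,0]
    - [0.414,0.2,1,0,0]
    - [0.414,0.3,1,0,0]
    - [0.414,0.3,1,0,0]
    - [0.414,0,0,0,0]

```text
t: 9.55
eef_pos: [536.3, 213.5, 188.3]
tcp_rot: [0.43, 1.571, 1.743]
ft_force: [3.8, -0.7, 1.2]
opening: 0.591
```

```bash
python3 st.py
```

```text
t 9.55 stand -44.04440373763332 0.5012473736926317 188.2723752828826 F 3.828762526198614 0.24929474221444903 1.1534039633924078 M 0.1862275414382329 -0.8746769000533874 -0.0145936318127892 op 0.5910481588252191
```

>>> apply_moves:
  increments:
    - [0.414,0.3,1,0,0]
    - [0.414,0.3,1,0,0]
    - [0.414,0.3,1,0,0]
    - [0.414,0.4,1,0,0]
    - [0.414,0.4,1,0,0]
    - [0.414,0.4,1,0,0]
    - [0.414,0.4,1,0,0]
    - [0.414,0.4,1,0,0]
    - [0.414,0,0,0,0]

```text
t: 10.45
eef_pos: [528.5, 215.5, 185.3]
tcp_rot: [1.87, 1.571, -3.1]
ft_force: [2.6, -0.6, 2.0]
opening: 0.589
```

```bash
python3 st.py a2
```

```text
t 10.45 stand -52.088118741353654 0.45369216893644015 185.28806057245836 F 2.6222385359681235 0.07115072371435782 1.987526430401672 M 0.17644829314861277 -0.8259718325888205 0.04010137674714412 op 0.5891463807158778
```

View pics/a2.png

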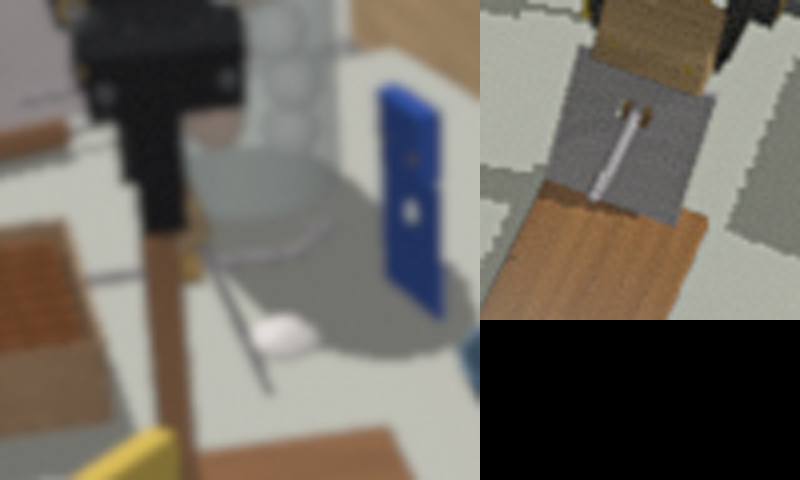

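>>> apply_moves:
  increments:
    - [0.414,0.4,1,0,0]
    - [0.414,0.5,1,0,0]
    - [0.414,0.5,1,0,0]
    - [0.414,0.5,1,0,0]
    - [0.414,0.6,1,0,0]
    - [0.414,0.6,1,0,0]
    - [0.414,0,0,0,0]

```text
t: 11.25
eef_pos: [523.1, 216.9, 182.7]
tcp_rot: [-1.265, 1.57, 0.048]
ft_force: [3.7, -1.0, 5.7]
opening: 0.588
```

```bash
python3 st.py a3
```

```text
t 11.25 stand -57.69572011110491 0.4906924480337391 182.7154691528823 F 3.824666758124357 -0.06719165239657587 5.693313289348547 M -0.0732335599634247 -0.8770897795333815 -0.03139012103709282 op 0.5881132705421264
```

```bash
cat > lean.py <<'E'
import sys,pickle,numpy as np,cv2
from h import *
np.set_printoptions(precision=1,suppress=True)
def lean(d,roi=(365,195,80,80),ex=np.array([.967,-.254,0]),ey=np.array([.254,.967,0]),o=np.array([578.8,201.8,0]),y0=0.7):
    x,y,w,h=roi;p=d["pixels"][y:y+h,x:x+w].astype(int)
    m=((p.max(2)-p.min(2)<14)&(p.mean(2)<135)&(p.mean(2)>55)).astype(np.uint8)
    m=cv2.morphologyEx(m,cv2.MORPH_OPEN,np.ones((5,5),np.uint8))
    n,l,st,_=cv2.connectedComponentsWithStats(m)
    k=1+np.argmax(st[1:,4]);c=cv2.findContours((l==k).astype(np.uint8),0,2)[0][0]
    q=cv2.boxPoints(cv2.minAreaRect(c))+[x,y]
    print("area",st[k,4]);
    for u in q:
        for s in(-35,35):
            oo,dd=ray(d,u);t=(s+y0-(oo-o)@ey)/(dd@ey);X=oo+t*dd
            print(u,s,"x",(X-o)@ex,"z",X[2])
if __name__=="__main__": lean(pickle.load(open(sys.argv[1]+".pkl","rb"))[1])
E
python3 lean.py a3
python3 - <<'E'
import cv2;i=cv2.imread("pics/a3.png");cv2.imwrite("pics/a3.png",i)
E
```

```text
area 1276
[362.9 243.3] -35 x 110.88380496838701 z 259.161959070957
[362.9 243.3] 35 x 335.0454538132411 z 683.9712051103802
[376.2 203.4] -35 x 61.668598128629625 z 310.07262357741286
[376.2 203.4] 35 x 311.45181654452045 z 708.3776402064635
[423.6 219.2] -35 x -629.6554618659386 z -781.815298985324
[423.6 219.2] 35 x -19.9670711126751 z 184.92951843139974
[410.3 259.1] -35 x -551.9586267121673 z -977.2402386895137
[410.3 259.1] 35 x 17.280581864063 z 91.24333002108176
```

View pics/a3.png

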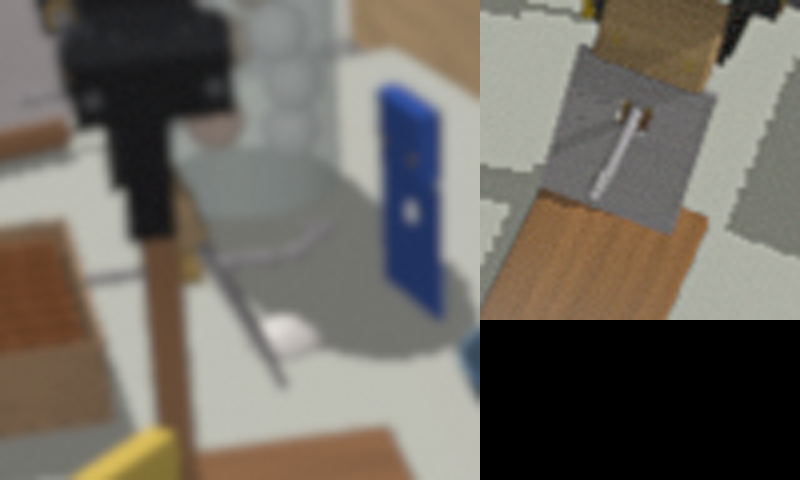

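Run:
```python
import pickle,numpy as np
from h import *
np.set_printoptions(precision=1,suppress=True)
T,S=pickle.load(open("a3.pkl","rb"))
ex=np.array([.967,-.254,0]);ey=np.array([.254,.967,0]);o=np.array([578.8,201.8,0])
for u in((380,242.5),(413,253.7)):
  X,e=tri(S,u,T,(292,237.2));print("bottom",(X-o)@ex,(X-o)@ey,X[2],e)
for th in(20,25,30,35):
  a=np.radians(th)
  for y in(-35,35):
    pts=[o+ex*(-29+s*np.sin(a))+ey*(y+.7)+[0,0,138-s*np.cos(a)] for s in(-27,58)]
    print(th,y,"side crop",((proj(T,pts)-[235,160])*5).ravel(),"scene crop",((proj(S,pts)-[365,195])*4+[480,0]).ravel())
```

```text
bottom 1.6783878664996168 -32.3471654081502 83.90206394147498 2.251759497888195
bottom -0.04244063128404818 29.428126361752494 58.146679491347186 26.84072917068224
20 -35 side crop [195.6 252.1 266.1 392.7] scene crop [581.4  39.3 545.9 170.1]
20 35 side crop [171.  192.4 238.9 328.2] scene crop [720.9  90.2 677.7 220.1]
25 -35 side crop [191.1 254.4 275.3 387.9] scene crop [582.8  36.8 542.7 175.6]
25 35 side crop [166.8 194.7 247.6 323.6] scene crop [722.1  87.6 675.  225.9]
30 -35 side crop [186.8 257.1 284.2 382.4] scene crop [584.2  34.7 539.8 180.5]
30 35 side crop [162.7 197.2 256.  318.4] scene crop [723.3  85.3 672.5 231. ]
35 -35 side crop [182.8 260.1 292.5 376.2] scene crop [585.5  32.9 537.  184.7]
35 35 side crop [158.9 200.1 263.9 312.5] scene crop [724.3  83.4 670.2 235.5]
```

The blade's lower corner is at side (292,237) and scene (380,242), which triangulates to a lean of about 31°. I tighten the grip and feel for the play in the eye.

>>> apply_moves:
  increments:
    - [0.43,0,0,0,0]
    - [0.5,0,0,0,0]
    - [0.6,-0.5,0,0,0]
    - [0.6,-0.5,0,0,0]
    - [0.6,0,0,0,0]

```text
t: 11.85
eef_pos: [522.7, 217.0, 183.0]
tcp_rot: [1.952, 1.57, -3.018]
ft_force: [3.1, 0.1, 0.4]
opening: 0.586
```

>>> apply_moves:
  increments:
    - [0.6,-0.5,-1,0,0]
    - [0.6,-0.5,-1,0,0]
    - [0.6,-0.5,-1,0,0]
    - [0.6,0,0,0,0]

```text
t: 12.25
eef_pos: [525.6, 216.1, 184.5]
tcp_rot: [2.017, 1.57, -2.954]
ft_force: [-0.0, -0.2, -1.8]
opening: 0.587
```

```bash
python3 st.py
```

```text
t 12.25 stand -55.057423838605004 0.3573577197158233 184.51625095312488 F 0.00799229719782795 -0.19779545621146408 -1.7810400154869956 M 0.0916885797058912 0.05863590830991736 0.009811541376831906 op 0.5871892797554837
```

>>> apply_moves:
  increments:
    - [0.6,-0.7,-1,0,0]
    - [0.6,-0.7,-1,0,0]
    - [0.6,-0.6,-1,0,0]
    - [0.6,0,0,0,0]

```text
t: 12.65
eef_pos: [528.9, 215.4, 186.9]
tcp_rot: [-1.146, 1.571, 0.166]
ft_force: [0.2, 0.3, -3.1]
opening: 0.586
```

>>> apply_moves:
  increments:
    - [0.6,-0.5,0,0,0]
    - [0.6,-0.5,0,0,0]
    - [0.6,0,0,0,0]

```text
t: 12.95
eef_pos: [528.7, 215.4, 187.8]
tcp_rot: [-1.146, 1.571, 0.166]
ft_force: [-1.1, 0.4, -2.0]
opening: 0.587
```

>>> apply_moves:
  increments:
    - [0.6,-0.5,0,0,0]
    - [0.6,-0.5,0,0,0]
    - [0.6,0,0,0,0]

```text
t: 13.25
eef_pos: [528.7, 215.4, 188.6]
tcp_rot: [2.284, 1.571, -2.687]
ft_force: [0.6, 0.4, -4.4]
opening: 0.586
```

```bash
python3 st.py
```

```text
t 13.25 stand -51.9313221632361 0.42880595632887974 188.6467075662708 F 0.4810810688648366 0.5845787955084921 -4.404491847236788 M 0.10289932537129852 0.03232616718122314 0.003377846899275998 op 0.5860396994505221
```

>>> apply_moves:
  increments:
    - [0.6,1.2,-2,0,0]
    - [0.6,1.2,-4,0,0]
    - [0.6,0,-4,0,0]
    - [0.6,0,-4,0,0]
    - [0.6,0,-5,0,0]
    - [0.6,0,-5,0,0]
    - [0.6,0,-4,0,0]
    - [0.6,0,-3,0,0]
    - [0.6,0,-1,0,0]
    - [0.6,0,0,0,0]

```text
t: 14.25
eef_pos: [559.7, 207.2, 186.3]
tcp_rot: [2.363, 1.571, -2.607]
ft_force: [-0.4, 0.2, -3.0]
opening: 0.586
```

```bash
python3 st.py b1
python3 - <<'E'
import pickle,numpy as np
import sys;sys.path.insert(0,".")
from h import *
T,S=pickle.load(open("b1.pkl","rb"))
E
```

```text
t 14.25 stand -19.85420741810863 0.37598656952971776 186.30038598611878 F -0.46620394369416834 0.0661485489568765 -2.9805788476136237 M 0.12540374393065723 0.04543164497103626 0.015172561783854704 op 0.5864559419943782
```

View pics/b1.png

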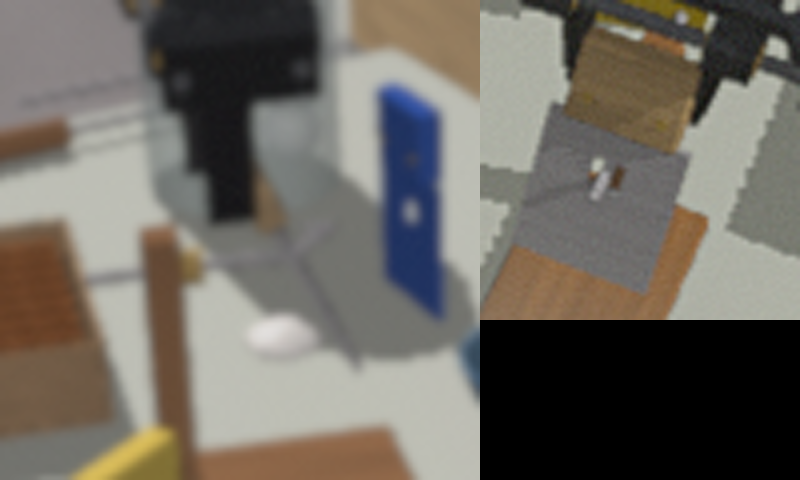

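The lean holds and the hook passes freely through the eye. Blade lower corner: side crop (358,365), scene crop (510,240).

Run:
```python
import pickle,numpy as np
from h import *
np.set_printoptions(precision=1,suppress=True)
T,S=pickle.load(open("b1.pkl","rb"))
ex=np.array([.967,-.254,0]);ey=np.array([.254,.967,0]);o=np.array([578.8,201.8,0])
for n,u,v in(("bottom",(372.5,255),(306.6,233)),("tip",(393.8,244.3),(301.6,203.8))):
  X,e=tri(S,u,T,v);print(n,(X-o)@ex,(X-o)@ey,X[2],e)
for ex_ in (7,10,13):
 for th in(28,32,36):
  a=np.radians(th);pts=[o+ex*(ex_+58*np.sin(a))+ey*(y+.5)+[0,0,140.5-58*np.cos(a)] for y in(-35,35)]
  print(ex_,th,"side",((proj(T,pts[:1])-[235,160])*5).ravel(),"scene",((proj(S,pts)-[365,195])*4+[480,0]).ravel())
```

```text
bottom 37.75778920508745 -34.539861519319686 91.04683364986204 1.872115940312352
tip 34.763023639345334 1.3010192627226385 154.40545075789717 0.7724532426890062
7 28 side [352.8 369.9] scene [513.9 234.5 648.2 286.5]
7 32 side [359.6 365.2] scene [511.5 238.4 646.2 290.6]
7 36 side [366.2 360.2] scene [509.2 241.8 644.3 294.2]
10 28 side [358.8 369. ] scene [511.6 239.4 646.1 291.6]
10 32 side [365.6 364.4] scene [509.2 243.3 644.  295.7]
10 36 side [372.2 359.3] scene [506.9 246.8 642.1 299.3]
13 28 side [364.7 368.2] scene [509.3 244.4 643.9 296.7]
13 32 side [371.6 363.5] scene [506.9 248.3 641.8 300.8]
13 36 side [378.1 358.5] scene [504.6 251.8 639.9 304.4]
```

>>> apply_moves:
  increments:
    - [0.6,-0.3,-2,0,0]
    - [0.6,-0.5,-2,0,0]
    - [0.6,-0.5,-1,0,0]
    - [0.6,0,0,0,0]

```text
t: 14.75
eef_pos: [564.7, 206.0, 187.7]
tcp_rot: [-1.248, 1.57, 0.064]
ft_force: [-0.1, 0.2, -2.1]
opening: 0.588
```

>>> apply_moves:
  increments:
    - [0.6,-0.3,-1.2,0,0]
    - [0.6,-0.4,-1.2,0,0]
    - [0.6,-0.4,-1.2,0,0]
    - [0.6,-0.4,-1.2,0,0]
    - [0.6,0,0,0,0]

```text
t: 15.25
eef_pos: [568.3, 204.9, 188.8]
tcp_rot: [1.816, 1.568, 3.128]
ft_force: [-3.9, 2.3, -4.2]
opening: 0.584
```

>>> apply_moves:
  increments:
    - [0.6,-0.8,-0.8,0,0]
    - [0.6,-0.8,-0.8,0,0]
    - [0.6,0,0,0,0]

```text
t: 15.55
eef_pos: [570.1, 204.4, 190.3]
tcp_rot: [1.919, 1.569, -3.052]
ft_force: [-4.5, 1.0, -5.8]
opening: 0.584
```

```bash
python3 st.py
```

```text
t 15.55 stand -9.054972438033122 0.2718766879785899 190.2576514689731 F -4.627644232232688 -0.1676608328559449 -5.818760602893982 M 0.15339261865403486 1.2344301219006697 0.05854682496080185 op 0.5837870053305338
```

>>> apply_moves:
  increments:
    - [0.6,0.5,1.2,0,0]
    - [0.6,-0.6,1.2,0,0]
    - [0.6,-0.6,0.5,0,0]
    - [0.6,-0.6,0.5,0,0]
    - [0.6,0,0,0,0]

```text
t: 16.05
eef_pos: [567.7, 205.2, 192.5]
tcp_rot: [-1.219, 1.57, 0.093]
ft_force: [-0.1, -0.5, -1.4]
opening: 0.585
```

>>> apply_moves:
  increments:
    - [0.6,-0.4,0.3,0,0]
    - [0.6,-0.4,0.3,0,0]
    - [0.6,0,0,0,0]

```text
t: 16.35
eef_pos: [566.8, 205.4, 192.9]
tcp_rot: [-1.186, 1.571, 0.126]
ft_force: [-0.1, 0.0, -1.8]
opening: 0.586
```

```bash
python3 st.py
```

```text
t 16.35 stand -12.461437557908935 0.40688347212178133 192.93102516514762 F -0.09847898035970026 -0.022080927655037663 -1.841082668225328 M 0.10499363781151327 0.11066957074687014 0.04730209715005709 op 0.5855618637476291
```

>>> apply_moves:
  increments:
    - [0.6,-0.4,0.3,0,0]
    - [0.6,-0.4,0.3,0,0]
    - [0.6,0,0,0,0]

```text
t: 16.65
eef_pos: [566.3, 205.5, 193.6]
tcp_rot: [-1.514, 1.57, -0.201]
ft_force: [1.3, 0.2, -4.2]
opening: 0.584
```

>>> apply_moves:
  increments:
    - [0.6,-0.4,0.3,0,0]
    - [0.6,-0.4,0.3,0,0]
    - [0.6,0,0,0,0]

```text
t: 16.95
eef_pos: [566.0, 205.6, 194.4]
tcp_rot: [-1.515, 1.57, -0.202]
ft_force: [3.7, -1.8, -6.6]
opening: 0.584
```

```bash
python3 st.py
```

```text
t 16.95 stand -13.379006323227967 0.3975674466072885 194.35173091743596 F 4.022459675137414 -0.7559773763480279 -6.5538566229661575 M 0.10140501374948155 -0.6962736013764782 -0.0181469611089354 op 0.5844630190772343
```

>>> apply_moves:
  increments:
    - [0.6,1.3,-0.9,0,0]
    - [0.6,1.3,-0.9,0,0]
    - [0.6,-0.57,-0.82,0,0]
    - [0.6,-0.57,-0.82,0,0]
    - [0.6,0,0,0,0]

```text
t: 17.45
eef_pos: [569.1, 204.8, 193.2]
tcp_rot: [-0.945, 1.571, 0.368]
ft_force: [-0.4, 0.4, -1.6]
opening: 0.586
```

>>> apply_moves:
  increments:
    - [0.6,-0.57,-0.82,0,0]
    - [0.6,-0.57,-0.82,0,0]
    - [0.6,0,0,0,0]

```text
t: 17.75
eef_pos: [570.7, 204.3, 194.3]
tcp_rot: [-1.197, 1.57, 0.116]
ft_force: [1.1, -0.5, -2.0]
opening: 0.585
```

```bash
python3 st.py
```

```text
t 17.75 stand -8.454180347905051 0.41069303152042025 194.25513310217684 F 1.159654944172262 -0.21246833585818437 -1.9636852416274655 M 0.12215244589813201 0.10761239937248068 -0.05045134937212991 op 0.5851400524267069
```

>>> apply_moves:
  increments:
    - [0.6,-0.57,-0.82,0,0]
    - [0.6,-0.57,-0.82,0,0]
    - [0.6,-0.57,-0.82,0,0]
    - [0.6,0,0,0,0]

```text
t: 18.15
eef_pos: [573.1, 203.7, 195.9]
tcp_rot: [-1.252, 1.57, 0.06]
ft_force: [-0.7, 0.4, -2.7]
opening: 0.592
```

>>> apply_moves:
  increments:
    - [0.6,-0.57,-0.82,0,0]
    - [0.6,-0.57,-0.82,0,0]
    - [0.6,-0.57,-0.82,0,0]
    - [0.6,0,0,0,0]

```text
t: 18.55
eef_pos: [575.5, 203.1, 197.7]
tcp_rot: [-1.172, 1.57, 0.141]
ft_force: [0.8, -0.7, -1.5]
opening: 0.59
```

```bash
python3 st.py
```

```text
t 18.55 stand -3.53651243310675 0.4256820291677684 197.6502894000476 F 0.9665673564053086 -0.44420858464131263 -1.4843803125951684 M 0.14456278564679656 0.030169673452028714 -0.029588601786956565 op 0.5901548844430354
```

s≈18, free. Carry on.

>>> apply_moves:
  increments:
    - [0.6,-0.57,-0.82,0,0]
    - [0.6,-0.57,-0.82,0,0]
    - [0.6,-0.57,-0.82,0,0]
    - [0.6,-0.57,-0.82,0,0]
    - [0.6,0,0,0,0]

```text
t: 19.05
eef_pos: [578.6, 202.3, 199.9]
tcp_rot: [-1.258, 1.571, 0.054]
ft_force: [0.5, -0.5, -2.6]
opening: 0.587
```

>>> apply_moves:
  increments:
    - [0.6,-0.57,-0.82,0,0]
    - [0.6,-0.57,-0.82,0,0]
    - [0.6,-0.57,-0.82,0,0]
    - [0.6,-0.57,-0.82,0,0]
    - [0.6,0,0,0,0]

```text
t: 19.55
eef_pos: [581.8, 201.4, 202.2]
tcp_rot: [-1.114, 1.571, 0.198]
ft_force: [-0.2, 0.1, -2.6]
opening: 0.585
```

>>> apply_moves:
  increments:
    - [0.6,-0.57,-0.82,0,0]
    - [0.6,-0.57,-0.82,0,0]
    - [0.6,-0.57,-0.82,0,0]
    - [0.6,-0.57,-0.82,0,0]
    - [0.6,-0.57,-0.82,0,0]
    - [0.6,-0.57,-0.82,0,0]
    - [0.6,0,0,0,0]

```text
t: 20.25
eef_pos: [586.6, 200.1, 205.6]
tcp_rot: [-1.34, 1.571, -0.027]
ft_force: [0.1, -0.1, -1.4]
opening: 0.59
```

```bash
python3 st.py c1
```

```text
t 20.25 stand 7.936584191513508 0.3680166487085448 205.6099434373426 F 0.1411554196844343 -0.020411566343757598 -1.3866358817333686 M 0.14324845881380432 0.014726903448423975 -0.034213446987852315 op 0.5899756114078993
```

View pics/c1.png

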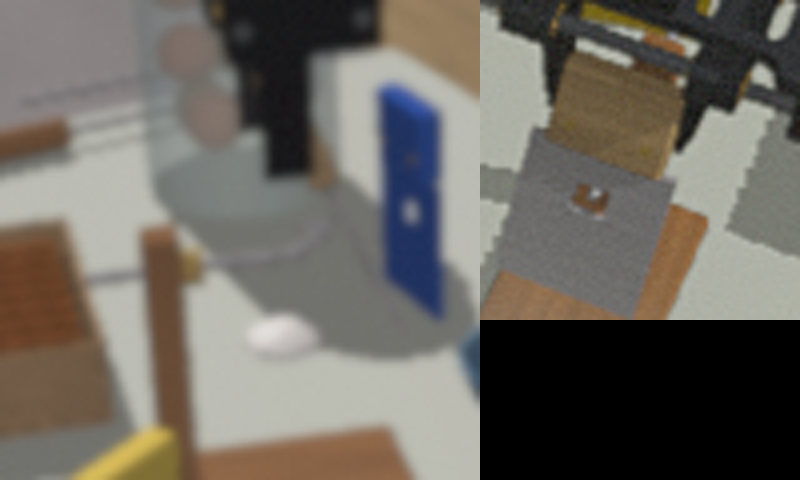

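The eye has cleared the tip: hook end at side crop (335,205), and the eye in the scene crop at (590,200) is empty apart from background. 10 pictures so far. I move off further, raise it and carry it to the block.

>>> apply_moves:
  increments:
    - [0.6,-1.5,-2.2,0,0]
    - [0.6,-1.5,-2.2,0,0]
    - [0.6,-1.6,-2.2,0,0]
    - [0.6,-5,0,0,0]
    - [0.6,-5,0,0,0]
    - [0.6,0,0,0,0]

```text
t: 20.95
eef_pos: [593.1, 198.6, 221.1]
tcp_rot: [-1.09, 1.569, 0.222]
ft_force: [0.3, -0.8, -2.0]
opening: 0.587
```

>>> apply_moves:
  increments:
    - [0.6,0,0,-20,0]
    - [0.6,0,0,-35,0]
    - [0.6,0,0,-40,0]
    - [0.6,0,0,-40,0]
    - [0.6,0,0,-40,0]
    - [0.6,0,0,-40,0]
    - [0.6,0,0,-40,0]
    - [0.6,0,0,-40,0]
    - [0.6,0,0,-32,0]
    - [0.6,0,0,-20,0]

```text
t: 21.95
eef_pos: [502.8, -139.5, 220.2]
tcp_rot: [-3.002, 1.57, -1.691]
ft_force: [0.4, 0.0, -1.9]
opening: 0.589
```

>>> apply_moves:
  increments:
    - [0.6,0,0,0,2.2]
    - [0.6,0,0,0,2.3]
    - [0.6,0,0,0,2.2]
    - [0.6,15,0,0,0]
    - [0.6,15,0,0,0]
    - [0.6,5,0,0,0]
    - [0.6,0,0,0,0]

```text
t: 22.65
eef_pos: [503.6, -137.2, 184.8]
tcp_rot: [1.602, 1.57, 2.797]
ft_force: [-0.7, 0.4, -2.4]
opening: 0.587
```

Run:
```python
from cell import status, imaging
import cv2,pickle,numpy as np
from scipy.spatial.transform import Rotation as Ro
s=status.state();print(s["t"],s["eef_pos"],s["ft_force"],s["opening"]);print(Ro.from_euler('xyz',s["tcp_rot"]).as_matrix().round(3))
d={n:imaging.read_camera(n) for n in("scene","side","wrist")};pickle.dump(d,open("d1.pkl","wb"))
def cr(n,x,y,w,h,W,H): return cv2.resize(d[n]["pixels"][y:y+h,x:x+w,::-1],(W,H),interpolation=cv2.INTER_CUBIC)
o=np.zeros((600,800,3),np.uint8)
o[:300,:400]=cr("scene",180,180,80,60,400,300)
o[:300,400:]=cr("side",320,270,80,60,400,300)
o[300:,:400]=cr("wrist",0,0,640,480,400,300)
o[300:,400:]=cr("side",280,230,160,120,400,300)
cv2.imwrite("pics/d1.png",o)
```

```text
22.65 [ 503.63510703 -137.19020321  184.77486488] [-0.67116612  0.4186897  -2.39308459] 0.5873411954451256
[[-0.001 -0.93   0.367]
 [ 0.     0.367  0.93 ]
 [-1.     0.001 -0.   ]]
```

View pics/d1.png

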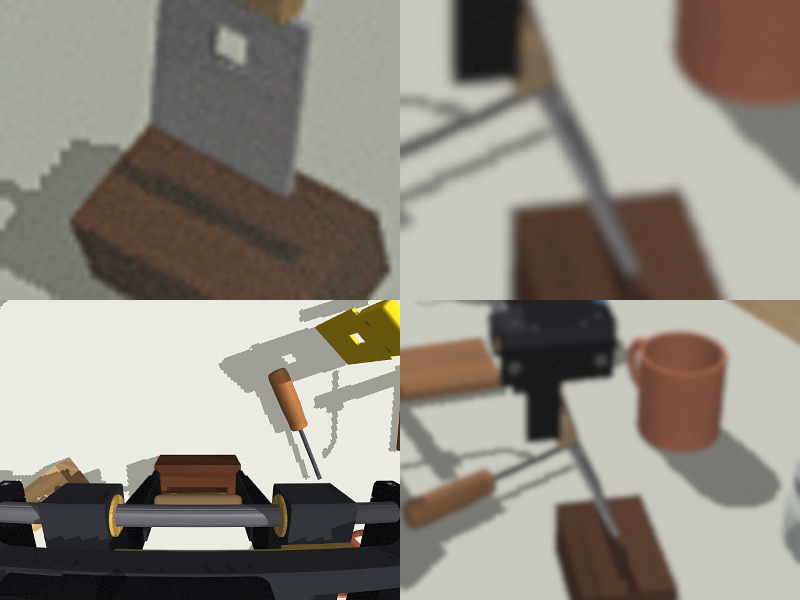

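The scraper is above the block, its lower edge at scene (210,205) to (238,219), parallel to the slot. 11 pictures viewed. Next I compare edge and slot in the same camera.

Run:
```python
import pickle,numpy as np
from h import *
np.set_printoptions(precision=1,suppress=True)
d=pickle.load(open("d1.pkl","rb"));S,T=d["scene"],d["side"]
X,e=tri(S,(210.4,205),T,(366.4,325));print("left bottom",X,e)
a,b=plane(S,(210.4,205),X[2]),plane(S,(238,219.2),X[2]);print("edge scene",a,b,(a+b)/2,np.linalg.norm(a-b),np.degrees(np.arctan2(*(b-a)[1::-1])))
# slot: dark pixels on block top along slot in scene, plane z=50
p=S["pixels"].astype(int)
for r in range(214,234,1):
    row=p[r,195:250].sum(1); print(r,' '.join('%3d'%v for v in row[::1])) if r in(220,222,224,226,228) else 0
n=np.array([.93,-.367])
for c,l in((S,[(210.6,216),(239.4,231.4)]),(T,[(360,315),(369,341)])):
  q=[plane(c,u,50)[:2] for u in l];print("slot across",[v@n for v in q],"along",[v@[.367,.93] for v in q])
print("TCP across",np.array([503.635,-137.19])@n,"edge across",((a+b)/2)[:2]@n,X[:2]@n,"along",((a+b)/2)[:2]@[.367,.93],np.array([503.635,-137.19])@[.367,.93])
```

```text
left bottom [ 541.3 -188.6   84.1] 0.7789345920105702
edge scene [ 541.6 -188.9   84.1] [ 566.  -124.    84.1] [ 553.8 -156.4   84.1] 69.32187192691156 69.41776488204962
220 354 293 206 191 206 218 195 200 211 202 201 218 212 209 206 218 215 204 206 174 161 166 160 175 142 177 179 185 203 198 210 206 211 211 199 202 209 208 209 206 199 206 205 212 199 201 187 201 226 202 208 211 200 198 211
222 234 197 211 206 212 198 221 205 216 184 213 206 206 214 205 204 212 191 216 204 213 208 187 188 164 148 152 173 168 175 187 192 183 207 212 207 211 216 183 216 221 213 212 206 201 210 206 208 213 205 208 219 214 225 219
224 191 195 208 213 217 201 214 213 217 199 210 202 207 210 197 200 216 206 202 217 198 220 225 216 214 218 176 175 178 175 160 166 174 161 195 203 209 193 210 201 214 218 221 207 208 216 211 217 221 206 223 194 214 204 212
226 151 146 161 156 208 205 216 213 205 214 221 220 207 203 209 214 222 214 223 206 219 220 200 204 216 220 213 223 221 217 204 192 165 178 163 163 179 176 184 192 208 222 224 226 207 205 216 209 226 210 215 211 208 210 198
228 289 158 138 152 163 153 184 203 208 220 201 210 225 210 214 213 214 207 211 210 215 217 211 209 212 208 219 208 202 208 221 219 230 210 198 178 173 179 168 173 171 171 185 207 217 213 214 211 198 215 203 219 206 213 230
slot across [np.float64(580.7585585010172), np.float64(580.3543266080566)] along [np.float64(21.496820551195725), np.float64(96.01609260885708)]
slot across [np.float64(577.0844781846206), np.float64(577.0771242525979)] along [np.float64(93.53497301869321), np.float64(18.23779784764605)]
TCP across 518.72928 edge across 572.4073457102726 572.6035600060138 along 57.76753306270655 57.247344999999996
```

>>> apply_moves:
  increments:
    - [0.6,6,-3,0,0]
    - [0.6,10,-3.2,0,0]
    - [0.6,10,0,0,0]
    - [0.6,3,0,0,0]
    - [0.6,0,0,0,0]

```text
t: 23.3
eef_pos: [509.6, -139.1, 155.2]
tcp_rot: [1.541, 1.569, 2.736]
ft_force: [0.1, 0.8, -2.3]
opening: 0.59
```

>>> apply_moves:
  increments:
    - [0.6,1,0,0,0]
    - [0.6,1,0,0,0]
    - [0.6,0,0,0,0]

```text
t: 23.6
eef_pos: [510.0, -139.3, 154.3]
tcp_rot: [-1.568, 1.57, -0.373]
ft_force: [-0.3, 1.4, -2.0]
opening: 0.591
```

>>> apply_moves:
  increments:
    - [0.6,1,0,0,0]
    - [0.6,1,0,0,0]
    - [0.6,0,0,0,0]

```text
t: 23.9
eef_pos: [509.9, -139.3, 152.0]
tcp_rot: [1.515, 1.571, 2.71]
ft_force: [-0.0, 0.3, -2.9]
opening: 0.591
```

>>> apply_moves:
  increments:
    - [0.6,1,0,0,0]
    - [0.6,1,0,0,0]
    - [0.6,0,0,0,0]

```text
t: 24.2
eef_pos: [509.9, -139.3, 150.0]
tcp_rot: [1.45, 1.571, 2.645]
ft_force: [1.0, -0.2, -1.8]
opening: 0.588
```

>>> apply_moves:
  increments:
    - [0.6,0.8,0,0,0]
    - [0.6,0.8,0,0,0]
    - [0.6,0,0,0,0]

```text
t: 24.5
eef_pos: [509.9, -139.3, 148.4]
tcp_rot: [1.382, 1.571, 2.577]
ft_force: [-0.3, -0.4, -1.9]
opening: 0.585
```

>>> apply_moves:
  increments:
    - [0.6,0.7,0,0,0]
    - [0.6,0.7,0,0,0]
    - [0.6,0,0,0,0]

```text
t: 24.8
eef_pos: [510.0, -139.3, 147.1]
tcp_rot: [-1.427, 1.571, -0.231]
ft_force: [0.2, 0.9, -1.6]
opening: 0.583
```

>>> apply_moves:
  increments:
    - [0.6,0.7,0,0,0]
    - [0.6,0.7,0,0,0]
    - [0.6,0,0,0,0]

```text
t: 25.1
eef_pos: [510.2, -139.4, 145.8]
tcp_rot: [-1.543, 1.57, -0.347]
ft_force: [1.0, -0.6, -1.4]
opening: 0.59
```

>>> apply_moves:
  increments:
    - [0.6,0.7,0,0,0]
    - [0.6,0.7,0,0,0]
    - [0.6,0,0,0,0]

```text
t: 25.4
eef_pos: [510.3, -139.4, 144.5]
tcp_rot: [-1.536, 1.57, -0.34]
ft_force: [2.5, -1.8, -1.1]
opening: 0.589
```

```bash
python3 st.py
```

```text
t 25.4 stand 20.44197766831367 -347.35875136262104 144.45200833709413 F 2.849472355037804 -1.1036731640229833 -1.0549104073768805 M 0.05876516182733568 -0.7242865178950117 -0.023003096663046396 op 0.5889257520955075
```

The edge is down in the mouth and the inner lip is touching lightly. I relax the grip a little and swing it upright against the slot.

>>> apply_moves:
  increments:
    - [0.5,-0.5,-1,0,0]
    - [0.42,-0.5,-1,0,0]
    - [0.417,-0.9,-2,0,0]
    - [0.417,-0.9,-2,0,0]
    - [0.417,-0.8,-2,0,0]
    - [0.417,0,0,0,0]

```text
t: 26.0
eef_pos: [517.3, -142.1, 147.8]
tcp_rot: [1.494, 1.57, 2.689]
ft_force: [-2.2, 0.6, -2.5]
opening: 0.583
```

```bash
python3 st.py
```

```text
t 26.0 stand 27.838765182851375 -348.2019909839492 147.7757763692828 F -2.286814047428064 -0.015396744454479139 -2.5073699369221742 M 0.3247174429691111 0.7224360442481809 -0.017623003953887034 op 0.5830433746366028
```

>>> apply_moves:
  increments:
    - [0.417,-0.7,-2,0,0]
    - [0.417,-0.7,-2,0,0]
    - [0.417,-0.7,-2,0,0]
    - [0.417,-0.6,-2,0,0]
    - [0.417,0,0,0,0]

```text
t: 26.5
eef_pos: [525.1, -145.2, 150.7]
tcp_rot: [-1.406, 1.57, -0.211]
ft_force: [-2.1, 0.8, -3.3]
opening: 0.586
```

```bash
python3 st.py
```

```text
t 26.5 stand 36.24449262446513 -349.2250963732423 150.7313143750241 F -2.20956884937831 0.2657195818955236 -3.3084100060351256 M 0.2658493782036656 0.619784632444865 -0.01362930415277986 op 0.5858430945844835
```

>>> apply_moves:
  increments:
    - [0.417,-0.5,-2,0,0]
    - [0.417,-0.5,-2,0,0]
    - [0.417,-0.5,-2,0,0]
    - [0.417,-0.4,-2,0,0]
    - [0.417,-0.4,-2,0,0]
    - [0.417,-0.4,-2,0,0]
    - [0.417,0,0,0,0]

```text
t: 27.2
eef_pos: [536.3, -149.7, 153.4]
tcp_rot: [-1.51, 1.57, -0.314]
ft_force: [-2.7, 1.5, -0.5]
opening: 0.586
```

>>> apply_moves:
  increments:
    - [0.417,-0.3,-2,0,0]
    - [0.417,-0.3,-2,0,0]
    - [0.417,-0.3,-2,0,0]
    - [0.417,-0.2,-2,0,0]
    - [0.417,-0.2,-2,0,0]
    - [0.417,-0.2,-2,0,0]
    - [0.417,0,0,0,0]

```text
t: 27.9
eef_pos: [547.5, -154.1, 154.8]
tcp_rot: [-1.515, 1.57, -0.32]
ft_force: [-1.9, 0.4, -0.6]
opening: 0.586
```

```bash
python3 st.py e1
python3 - <<'E'
import pickle,numpy as np
import sys;sys.path.insert(0,".")
from cell import status
p=status.state()["eef_pos"];print(p,"across",p[:2]@[.93,-.367],"along",p[:2]@[.367,.93])
E
```

```text
t 27.9 stand 60.07541507144259 -352.0848454636842 154.8224820052608 F -1.9096116214769034 -0.03926928897765619 -0.5563835725419123 M 0.22360314590387073 0.6992980265096261 -0.029278173060847137 op 0.5857038696317353
[ 547.40365292 -154.04238301  154.81927333] across 565.6189517763349 along 57.63772442044802
```

>>> apply_moves:
  increments:
    - [0.417,-0.2,-2,0,0]
    - [0.417,-0.1,-2,0,0]
    - [0.417,-0.1,-2,0,0]
    - [0.417,-0.1,-2,0,0]
    - [0.417,0,-2,0,0]
    - [0.417,0,-1.5,0,0]
    - [0.417,0,0,0,0]

```text
t: 28.7
eef_pos: [558.1, -158.2, 155.3]
tcp_rot: [-1.415, 1.57, -0.219]
ft_force: [-2.6, 0.2, -0.8]
opening: 0.588
```

```bash
cat > st2.py <<'E'
import sys
from cell import status, imaging
import cv2,pickle,numpy as np
np.set_printoptions(precision=2,suppress=True)
s=status.state();p=s["eef_pos"];f=s["ft_force"];n=np.array([.93,-.367,0]);a=np.array([.367,.93,0])
print("t",s["t"],"across",p@n,"along",p@a,"z",p[2],"F",f@n,f@a,f[2],"M",s["moment"]@n,s["moment"]@a,s["moment"][2],"op",s["opening"])
if len(sys.argv)>1:
    d={k:imaging.read_camera(k) for k in("scene","side")};pickle.dump(d,open(sys.argv[1]+".pkl","wb"))
    o=np.zeros((600,800,3),np.uint8)
    o[:,:400]=cv2.resize(d["side"]["pixels"][255:375,320:400,::-1],(400,600),interpolation=cv2.INTER_CUBIC)
    o[:,400:]=cv2.resize(d["scene"]["pixels"][150:270,180:260,::-1],(400,600),interpolation=cv2.INTER_CUBIC)
    cv2.imwrite(f"pics/{sys.argv[1]}.png",o)
E
python3 st2.py e2
```

```text
t 28.7 across 577.1072682658888 along 57.66587853718667 z 155.29624719895287 F -2.508248412357632 -0.8263029548417777 -0.7965510987960317 M 0.1311325191724016 0.759624341099964 0.031661250952100393 op 0.5878012745406234
```

>>> apply_moves:
  increments:
    - [0.417,1,-0.5,0,0]
    - [0.417,1,-0.5,0,0]
    - [0.417,1,0,0,0]
    - [0.417,0,0,0,0]

```text
t: 29.2
eef_pos: [558.7, -158.5, 152.1]
tcp_rot: [1.546, 1.571, 2.742]
ft_force: [-3.0, 0.5, -2.9]
opening: 0.582
```

```bash
python3 st2.py
```

```text
t 29.2 across 577.775230216447 along 57.67169851074607 z 152.08761688630815 F -3.0011500124615877 -0.6088043456748968 -2.853088224683904 M 0.0642930995783918 0.7977541888190516 -0.003119175116727664 op 0.5823371187672005
```

>>> apply_moves:
  increments:
    - [0.417,1,0,0,0]
    - [0.417,1,0,0,0]
    - [0.417,1,0,0,0]
    - [0.417,1,0,0,0]
    - [0.417,0,0,0,0]

```text
t: 29.7
eef_pos: [558.8, -158.5, 148.1]
tcp_rot: [1.174, 1.571, 2.369]
ft_force: [-2.2, 1.2, -2.5]
opening: 0.586
```

```bash
python3 st2.py f1
python3 - <<'E'
import pickle,numpy as np
from h import *
d=pickle.load(open("f1.pkl","rb"));T=d["side"];p=T["pixels"].astype(int)
n=np.array([.93,-.367,0]);a=np.array([.367,.93,0])
for th in(0,10,20):
  t=np.radians(th);b=n*579+a*57.5+[0,0,40]
  print(th,[proj(T,[b+a*y+s*(np.array([0,0,1])*np.cos(t)-n*np.sin(t)) for s in(15,60)]).round(1).tolist() for y in(-35,35)])
for r in range(285,335,4): print(r,' '.join("%d,%d,%d"%tuple(v) for v in p[r,345:385:3]))
E
```

```text
t 29.7 across 577.8155370417006 along 57.672569831895515 z 148.1125427761204 F -2.5118254576047403 0.30317892836036575 -2.5298246687149253 M 0.14425771495229756 0.8729790064191127 -0.03925795111775075 op 0.58631902242376
0 [[[369.5, 337.3], [370.4, 318.1]], [[361.0, 313.3], [361.7, 294.8]]]
10 [[[368.1, 337.5], [364.7, 319.1]], [[359.7, 313.5], [356.3, 295.7]]]
20 [[[366.7, 337.9], [359.1, 320.9]], [[358.5, 313.9], [351.1, 297.4]]]
285 205,205,195 205,205,195 206,206,196 205,206,196 204,204,194 129,121,108 75,64,51 28,27,28 26,26,27 26,26,27 27,27,29 85,56,47 119,75,59 126,80,63
289 130,130,126 199,199,189 205,205,195 205,205,195 205,205,195 163,159,148 76,66,52 29,28,29 27,26,28 28,27,28 30,29,32 147,147,140 151,145,137 127,103,92
293 204,205,194 205,205,195 205,205,195 205,206,196 205,205,195 187,186,177 84,75,64 28,26,28 27,27,28 27,25,28 38,38,38 174,175,167 204,205,195 187,188,179
297 154,155,147 155,155,148 201,202,192 206,206,196 205,206,196 187,187,179 85,82,81 26,25,27 24,26,27 23,24,25 50,51,50 191,192,182 204,205,195 204,205,195
301 202,202,192 205,205,195 205,205,195 205,
[... 602 characters left out ...]
 82,57,45 83,58,46 81,56,44 86,59,46 85,59,46 80,68,64 102,99,101 103,101,103 109,106,108 106,90,85 94,65,51 105,82,70 194,194,184 203,204,195
321 75,52,40 83,58,45 80,56,44 83,57,45 87,59,47 83,64,56 101,98,100 102,100,102 110,109,110 104,87,82 93,63,50 94,65,50 145,136,126 203,204,194
325 64,46,37 82,56,44 81,56,45 82,57,44 88,60,47 86,60,47 93,87,88 103,101,103 109,106,109 99,81,76 93,64,50 92,64,49 102,77,65 189,187,177
329 57,41,32 79,55,43 82,57,45 77,54,42 86,60,47 87,59,46 82,67,62 102,100,102 111,108,110 81,71,69 79,55,43 91,63,49 94,65,51 142,132,122
333 58,44,36 69,48,38 80,56,44 78,54,43 82,56,44 88,60,47 84,58,47 93,89,89 112,109,112 80,70,67 58,42,33 69,48,38 91,63,49 100,75,62
```

>>> apply_moves:
  increments:
    - [0.417,1,0.4,0,0]
    - [0.417,1,0,0,0]
    - [0.417,1,0,0,0]
    - [0.417,1,0,0,0]
    - [0.417,1,0,0,0]
    - [0.417,1,0,0,0]
    - [0.417,0,0,0,0]

```text
t: 30.5
eef_pos: [558.5, -158.4, 142.2]
tcp_rot: [-1.367, 1.571, -0.171]
ft_force: [-1.6, 0.3, -3.4]
opening: 0.587
```

>>> apply_moves:
  increments:
    - [0.417,1,0,0,0]
    - [0.417,1,0,0,0]
    - [0.417,1,0,0,0]
    - [0.417,0,0,0,0]

```text
t: 30.9
eef_pos: [558.5, -158.4, 139.2]
tcp_rot: [-1.434, 1.571, -0.239]
ft_force: [-1.7, -0.2, -2.4]
opening: 0.59
```

```bash
python3 st2.py
```

```text
t 30.9 across 577.5243211674167 along 57.65214864139361 z 139.18192361979501 F -1.486297828162124 -0.7594410839625922 -2.4065109854968187 M 0.08863332542684622 0.3006624279632738 0.007351809289383308 op 0.5898325405783342
```

>>> apply_moves:
  increments:
    - [0.417,1,0,0,0]
    - [0.417,1,0,0,0]
    - [0.417,0.7,0,0,0]
    - [0.417,0,0,0,0]

```text
t: 31.3
eef_pos: [558.5, -158.4, 136.5]
tcp_rot: [-1.295, 1.571, -0.099]
ft_force: [-0.4, 0.8, -2.5]
opening: 0.588
```

>>> apply_moves:
  increments:
    - [0.417,0.7,0,0,0]
    - [0.417,0.7,0,0,0]
    - [0.417,0,0,0,0]

```text
t: 31.6
eef_pos: [558.5, -158.4, 135.1]
tcp_rot: [-1.462, 1.571, -0.267]
ft_force: [-1.1, 0.1, -2.9]
opening: 0.585
```

>>> apply_moves:
  increments:
    - [0.417,0.7,0,0,0]
    - [0.417,0.7,0,0,0]
    - [0.417,0,0,0,0]

```text
t: 31.9
eef_pos: [558.4, -158.4, 133.7]
tcp_rot: [-1.308, 1.571, -0.112]
ft_force: [-1.1, 0.8, -3.1]
opening: 0.586
```

>>> apply_moves:
  increments:
    - [0.417,0.7,0,0,0]
    - [0.417,0.7,0,0,0]
    - [0.417,0,0,0,0]

```text
t: 32.2
eef_pos: [558.4, -158.4, 132.3]
tcp_rot: [-1.263, 1.571, -0.067]
ft_force: [-1.2, 0.4, -2.6]
opening: 0.582
```

>>> apply_moves:
  increments:
    - [0.417,0.6,0,0,0]
    - [0.417,0.6,0,0,0]
    - [0.417,0,0,0,0]

```text
t: 32.5
eef_pos: [558.4, -158.4, 131.1]
tcp_rot: [-1.424, 1.571, -0.228]
ft_force: [-1.0, -0.3, -2.6]
opening: 0.587
```

>>> apply_moves:
  increments:
    - [0.417,0.6,0,0,0]
    - [0.417,0.6,0,0,0]
    - [0.417,0,0,0,0]

```text
t: 32.8
eef_pos: [558.4, -158.4, 129.9]
tcp_rot: [-1.049, 1.571, 0.146]
ft_force: [-0.5, -0.1, -2.3]
opening: 0.583
```

>>> apply_moves:
  increments:
    - [0.417,0.7,0,0,0]
    - [0.417,0.7,0,0,0]
    - [0.417,0,0,0,0]

```text
t: 33.1
eef_pos: [558.5, -158.4, 128.9]
tcp_rot: [-1.532, 1.57, -0.337]
ft_force: [-1.3, -0.1, 1.1]
opening: 0.583
```

>>> apply_moves:
  increments:
    - [0.417,0.7,0,0,0]
    - [0.417,0.7,0,0,0]
    - [0.417,0,0,0,0]

```text
t: 33.4
eef_pos: [559.1, -158.6, 128.8]
tcp_rot: [-1.583, 1.568, -0.388]
ft_force: [-3.4, 1.2, 13.8]
opening: 0.587
```

>>> apply_moves:
  increments:
    - [0.417,0.7,0,0,0]
    - [0.417,0.7,0,0,0]
    - [0.417,0,0,0,0]

```text
t: 33.7
eef_pos: [559.9, -159.0, 128.6]
tcp_rot: [-1.584, 1.565, -0.389]
ft_force: [-2.5, 0.9, 22.9]
opening: 0.588
```

>>> apply_moves:
  increments:
    - [0.417,-1.5,0,0,0]
    - [0.417,-1,0,0,0]
    - [0.412,0,0,0,0]
    - [0.41,0,0,0,0]
    - [0.405,0,0,0,0]

```text
t: 34.2
eef_pos: [558.3, -158.3, 128.0]
tcp_rot: [1.516, 1.57, 2.711]
ft_force: [0.1, 0.2, -0.7]
opening: 0.595
```

```bash
python3 st2.py g1
python3 - <<'E'
import pickle,numpy as np
from h import *
np.set_printoptions(precision=1,suppress=True)
d=pickle.load(open("g1.pkl","rb"));n=np.array([.93,-.367,0]);a=np.array([.367,.93,0])
b=n*578.5+a*57.6
for k,x0,y0 in(("side",320,255),("scene",180,150)):
  for e in(20,26):
    for nm,s,w in(("eyebot",50,8),("eyetop",66,8),("bladetop",85,35)):
      print(k,e,nm,((proj(d[k],[b+a*y+[0,0,e+s] for y in(-w,w)])-[x0,y0])*5+([400,0] if k=="scene" else [0,0])).ravel())
E
```

```text
t 34.2 across 577.2864133576679 along 57.67070522710958 z 127.99951264793353 F 0.004311628006822998 0.19718227169474123 -0.6580185541923651 M 0.07030351309975413 -0.082560620734855 -0.027728039003480146 op 0.5948752219870876
side 20 eyebot [230.3 332.  220.6 304.8]
side 20 eyetop [231.7 298.3 221.9 271.5]
side 20 bladetop [251.  304.3 207.4 188.2]
side 26 eyebot [230.8 319.4 221.  292.4]
side 26 eyetop [232.2 285.5 222.4 258.8]
side 26 bladetop [251.7 291.  207.8 175.4]
scene 20 eyebot [601.9 329.9 633.1 346.7]
scene 20 eyetop [595.2 309.6 626.8 326.5]
scene 20 bladetop [533.6 256.2 673.5 331. ]
scene 26 eyebot [599.4 322.3 630.7 339.2]
scene 26 eyetop [592.7 301.8 624.4 318.8]
scene 26 bladetop [530.8 248.1 671.3 323.2]
```

View pics/g1.png

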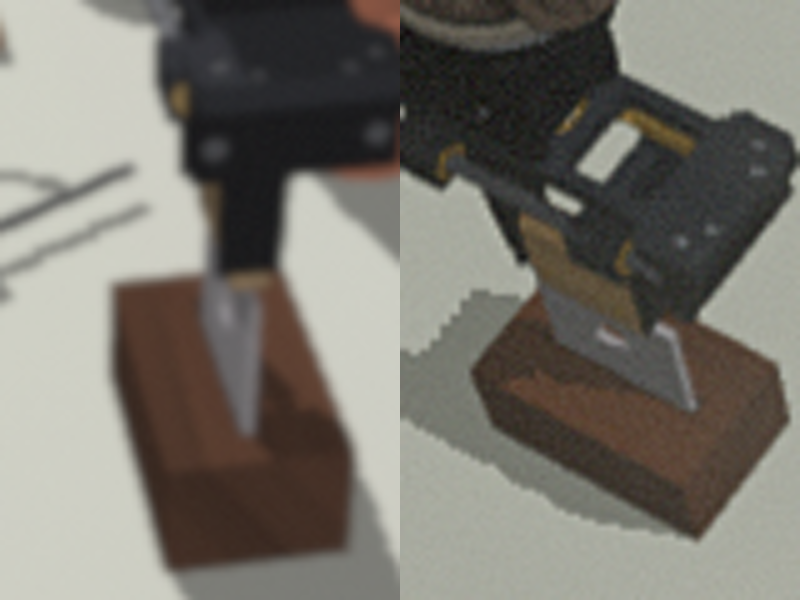

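The picture shows the scraper upright in the slot with its shoulders parallel to the block (mouth corner at side crop (250,435), eye at (228,315)). The floor contact at TCP 129 fits the edge being at 20. 12 pictures used. I let go, rise straight up, and check the depth numerically.

>>> apply_moves:
  increments:
    - [0.38,0,0,0,0]
    - [0.3,0,0,0,0]
    - [0.2,0,0,0,0]
    - [0.1,0,0,0,0]
    - [0.1,0,0,0,0]

```text
t: 34.8
eef_pos: [558.4, -158.3, 128.4]
tcp_rot: [-1.229, 1.571, -0.033]
ft_force: [1.0, -0.3, -1.2]
opening: 0.879
```

>>> apply_moves:
  increments:
    - [0.1,-5,0,0,0]
    - [0.1,-20,0,0,0]
    - [0.1,-30,0,0,0]
    - [0.1,-40,0,0,0]
    - [0,-40,0,0,0]
    - [0,-30,25,0,0]
    - [0,0,40,0,0]
    - [0,0,40,0,0]
    - [0,0,30,0,0]
    - [0,0,0,0,0]

```text
t: 35.8
eef_pos: [430.1, -107.6, 294.2]
tcp_rot: [-1.502, 1.57, -0.306]
ft_force: [1.3, 0.2, 0.4]
opening: 1.0
```

```bash
python3 st2.py h1
python3 - <<'E'
import pickle,numpy as np
from h import *
np.set_printoptions(precision=1,suppress=True)
d=pickle.load(open("h1.pkl","rb"));n=np.array([.93,-.367,0]);a=np.array([.367,.93,0])
S,T=d["scene"],d["side"]
for k,c in(("scene",S),("side",T)):
    p=c["pixels"].astype(int)
    h=cv2.cvtColor(c["pixels"],cv2.COLOR_RGB2HSV)
    x,y,w,hh=(190,170,70,80) if k=="scene" else (335,250,70,110)
    q=p[y:y+hh,x:x+w]
    # grip: light tan ; blade: grey
    r,g,b=q[...,0],q[...,1],q[...,2]
    grip=((r-b>35)&(r>100)&(g-b>15)).astype(np.uint8); blade=((abs(r-b)<14)&(r<150)&(r>70)).astype(np.uint8)
    for nm,m in(("grip",grip),("blade",blade)):
        m=cv2.morphologyEx(m,cv2.MORPH_OPEN,np.ones((2,2),np.uint8))
        N,l,st,ce=cv2.connectedComponentsWithStats(m);i=1+np.argmax(st[1:,4])
        ys,xs=np.where(l==i);pts=np.c_[xs+x,ys+y]
        print(k,nm,"area",st[i,4],"bbox",pts.min(0),pts.max(0),"cent",pts.mean(0),"lowest",pts[pts[:,1].argmax()],"left",pts[pts[:,0].argmin()],"right",pts[pts[:,0].argmax()],"top",pts[pts[:,1].argmin()])
    B=n*578.5+a*57.6
    for e in(20,26,32):
        P=lambda X,y,z:B+n*X+a*y+[0,0,z]
        G=proj(c,[P(X,y,e+z) for X in(-8,8) for y in(-28,28) for z in(85,130)])
        print("  pred e",e,"grip bbox",G.min(0),G.max(0),"blade vis corners mouth",proj(c,[P(0,-35,50),P(0,35,50)]).ravel(),"top",proj(c,[P(0,-35,e+85),P(0,35,e+85)]).ravel())
E
```

```text
t 35.8 across 439.49785940877655 along 57.74412753887337 z 294.2257072034677 F 1.14345513020645 0.6754575836284866 0.38808823639230833 M 0.0779244382144134 -0.028104351649874373 -0.003686325709616593 op 1.0001883988366473
scene grip area 234 bbox [205 191] [233 216] cent [220.4 201.6] lowest [229 216] left [205 194] right [233 212] top [208 191]
scene blade area 446 bbox [190 209] [223 249] cent [199.4 231.3] lowest [208 249] left [190 214] right [223 249] top [195 209]
  pred e 20 grip bbox [202.7 187.4] [234.2 217.6] blade vis corners mouth [211.7 215.4 238.6 229.9] top [206.7 201.2 234.7 216.2]
  pred e 26 grip bbox [202.1 185.6] [233.7 216. ] blade vis corners mouth [211.7 215.4 238.6 229.9] top [206.2 199.6 234.3 214.6]
  pred e 32 grip bbox [201.5 183.9] [233.3 214.5] blade vis corners mouth [211.7 215.4 238.6 229.9] top [205.6 198.  233.8 213. ]
side grip area 714 bbox [377 250] [404 290] cent [393.3 268.8] lowest [390 290] left [377 250] right [404 258] top [377 250]
side blade area 334 bbox [335 250] [370 260] cent [353.1 254.4] lowest [347 260] left [335 250] right [370 250] top [335 250]
  pred e 20 grip bbox [358.2 274.7] [374.7 313.9] blade vis corners mouth [369.1 339.3 360.7 315.2] top [370.2 315.9 361.5 292.6]
  pred e 26 grip bbox [358.2 272. ] [374.9 311.2] blade vis corners mouth [369.1 339.3 360.7 315.2] top [370.3 313.2 361.6 290.1]
  pred e 32 grip bbox [358.3 269.3] [375.  308.5] blade vis corners mouth [369.1 339.3 360.7 315.2] top [370.5 310.5 361.6 287.5]
```

Run:
```python
import pickle,numpy as np,cv2
d=pickle.load(open("h1.pkl","rb"));i=pickle.load(open("cams.pkl","rb"))
p=d["side"]["pixels"].astype(int)[262:345,350:380];r,g,b=p[...,0],p[...,1],p[...,2]
for nm,m in(("grip",(r-b>28)&(g-b>12)&(r>95)&(r-g<45)),("blade",(abs(r-b)<14)&(r<150)&(r>70))):
    m=cv2.morphologyEx(m.astype(np.uint8),cv2.MORPH_OPEN,np.ones((2,2),np.uint8));N,l,st,_=cv2.connectedComponentsWithStats(m)
    for k in np.argsort(-st[1:,4])[:2]+1: print(nm,st[k,4],"x",350+st[k,0],350+st[k,0]+st[k,2],"y",262+st[k,1],262+st[k,1]+st[k,3])
# bystanders moved? diff of start and now around each
for n,box in(("mug",(250,285,70,60)),("jar",(160,280,45,45)),("bowl",(355,310,60,50)),("file",(290,205,30,70)),("block",(190,218,40,40)),("stand",(365,240,60,60))):
    x,y,w,h=box;A=i["scene"]["pixels"][y:y+h,x:x+w].astype(int);B=d["scene"]["pixels"][y:y+h,x:x+w].astype(int);print(n,"changed frac",(abs(A-B).max(2)>40).mean().round(3))
```

```text
grip 387 x 361 375 y 277 314
grip 54 x 375 380 y 262 286
blade 269 x 361 373 y 306 343
mug changed frac 0.0
jar changed frac 0.0
bowl changed frac 0.0
file changed frac 0.084
block changed frac 0.003
stand changed frac 0.03
```

```bash
python3 -c "
from cell import env
print(env.job_done())"
```

```text
the job is handed in; nothing more can be done
None
```

The steel scraper is off its hook and standing upright, fully home, in the slot of the dark block. I let go of it, moved the arm clear and handed the job in at about 36 s of the 72 s allowed.

**How it went**
- The tool cannot tilt, so I gripped the scraper lightly by the ends of its grip. I tipped it to about 30° by easing the blade back against the post's collar.
- I felt for the play in the eye and for the underside of the slope, then slid it out over the barb.
- At the block I swung it upright against the slot wall, lowered it and let go.

**What the checks showed**
- **Hook and stand:** readings stayed at about 8 N or less while tipping and feeling for the barb, and near zero over the barb itself. These were read between moves, so short peaks could have been higher.
- **Seating:** one thing was not gentle. I sent several lowering moves together, so after touching the floor it was pressed at about 23 N for about half a second before I backed off.
- **Depth:** seen from both cameras, the grip is within about 3–4 pixels of where it should be with the edge at 20 mm. It is no higher than expected. The floor contact height agrees.
- **Lean:** the blade looked upright in the side view, both partway down the slot and in the last close-up before letting go. I did not measure its lean again after release.
- **Other things on the bench:** the mug, jar and bowl show no change from the first picture. The file area changed by 8%, which I put down to the gripper covering part of it at the start, but I did not check this separately.

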